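# Demould a bent-laminated bracket in the woodshop

### The arm

A 6-joint arm with a two-finger parallel gripper is mounted at the origin on the work surface. World frame = base frame: x ahead of the robot, y to its left, z up, the work surface at z = 0. Lengths are in m, angles in rad, forces in N, time in s.
With the tool pointing down it reaches from about 0.35 to 0.975 m from the base axis. Payload 4.9 kg.
Tool frame: the origin (TCP) lies at the very end of the fingers, on their centre line; the grasp point (between the pads) lies 19 mm behind it; z points along the fingers, x is the direction in which the jaws open and shut, and the axes are right-handed (so a half turn about z gives the same grasp; the last joint's range is limited). The gripper opens to 85 mm and grips with 20 to 120 N. Pads are 22 mm wide; open, the fingers measure 114 mm over their backs; the gripper's body (76 mm by 85 mm) begins 54 mm behind the grasp point. The pads swing forward as they close: fully open they stand 13 mm farther back than shut.
Start: joints at [-1.326, 0.053, 1.613, -0, 1.476, -0.119], TCP at [0.222, -0.584, 0.231] pointing down, gripper open.
Joint ranges: [-3.01, 3.01], [-1.01, 2.22], [0.06, 2.58], [-1.02, 4.17], [0.09, 2.62], [-3.14, 3.14]. Speed limits (rad/s): [2.57, 2.57, 3.14, 3.14, 3.14, 3.14].

### API

Orientations are given as a unit quaternion [w, x, y, z].
In Python, from plant import * gives the robot as it stands.
- The arm moves only by the shell command python3 -m inch 'ROWS'. ROWS is text: rows parted by semicolons, each of 7 numbers parted by spaces: the shift along the tool's x, y, z in m, then the turn, a rotation vector about the tool's x, y, z in rad, then the closure, from 0 (fully open) to 1 (shut). A call has 1 to 10 rows; each row shifts and turns the commanded pose from where the row before left it, along the tool's axes as they then stand; what a row does not reach is not made up. A row lasts 1/12 s, in which the tool goes at most 41.7 mm and 7.16 degrees, less where a joint would pass 70% of its speed; a pose out of reach is approached as far as the arm can. A call with a gripper value outside its range is refused whole. The fingers move at their own pace and stop on an object; the grip force is fixed at half the most. Time passes only in rows, so rows that do not move let the fingers close. It gives the time, the measured TCP pose, the force and the opening at its end, in the units of the state.
- state(): the state, without advancing time (a new reading comes with each control period).
- grab_frame(name): name is "scene" or "top" or "wrist"; returns the picture (420x560x3 uint8, blue, green, red); there is no depth.
- camera_info(name): a dict with "vertical_fov" (degrees; the focal length in pixels is half the picture's height over the tangent of half this angle, whatever the lens; pixels are square), "cx", "cy" (the principal point, pixels), "origin" and "rotation" of the camera in the world. Camera axes: x right, y down, z forward; pixel columns grow to the right and rows downward; lengths in m; the calibration is good to about 2 mm. A picture is of the moment at which its call begins: read the wrist's pose just before it. camera_info takes no time and is no camera call; for the wrist camera it gives the pose at the moment of the call.
- job_done(): hands the job in, once; it reports no verdict.
The state is a dict: "time": time; "joint_pos": joint angles; "joint_vel": joint speeds; "joint_efforts": joint torques, N m; "tool_pos": TCP position; "tool_rot": TCP orientation; "contact_force": force on the tool from outside, world axes, zero at the start; "ft_torque": the same for the moment, N m; "gripper_width": opening from 0.0 (shut) to 1.0 (fully open).
Only numpy, scipy, OpenCV 4.12 (cv2) and the standard library are available. Lean on these libraries where they do the work, as an engineer would, in place of code of your own. Each camera call takes 0.05 s, during which the arm holds its last target.

### The job

Two bent walnut brackets lie in their plywood bending forms. Lift the steeply bent one, the shorter one whose ends stand up sharply, out of its form and set it down gently on the drying stand, belly down, centred and square across the two bearer strips, then let go. Leave the other, shallow bracket in its form.

Things in the scene. Friction and masses are not known exactly. Their poses are not given: they have to be found in the camera images.
- steep_bracket: Bracket to move: loose dark walnut strip, 34 mm wide (y), 10 mm thick, 70 g: flat middle 120 mm long (along x), both ends (45 mm) bent up 50 degrees; spans 178 mm, tips 41 mm above its underside. Origin: centre of the flat middle's underside; x along the strip, z up. Starts in its form, underside 37 mm above the table; grip it across its width at the middle and lift straight up.
- shallow_bracket: The bracket to leave: same wood, width, thickness and 120 mm flat middle, but ends 55 mm long bent up only 20 degrees: spans 223 mm, tips 28 mm above its underside. Origin and axes likewise. It lies in its own, similar form.
- steep_form: Fixed plywood form of the steep bracket, 244 x 110 mm, a trough along x, origin under its centre on the table. Trough floor 37 mm up, on a rib 28 mm wide. Four cheeks, 55 mm high, flank the strip's ends (3 mm clear) from 44 mm either side of the middle. The middle 88 mm has no cheeks: both sides of the strip are open outwards, and down to the base board (top 12 mm up), for the fingers.
- drying_stand: Fixed stand: base board 160 x 110 x 12 mm with two bearer strips along y, 90 mm long, 12 mm wide, centred at x = -40 and +40 mm, tops 37 mm above the table; open between them down to the base board. Origin: centre of its underside on the table. The bracket lies across both bearers, its length along the stand's x (either way round), middle over middle.
Things that resemble listed ones, but are neither listed nor needed, are in the scene too. What is shaped like the drying_stand but purple is not meant.

How it is judged:
On the way:
1. the steep bracket is lifted clear of its form (z of steep_bracket in the frame of steep_form above 0.058 m), for 0.1 s.
At the end, for the whole second after the job is handed in: The steep bracket lies at rest, belly down (within 7 degrees), on both bearers of the drying stand, its middle within 20 mm of the stand's middle and its length within 14 degrees of square across the bearers; the shallow bracket is still in its form, within 15 mm of where it started (horizontal distance between steep_bracket and drying_stand below 0.02 m and z of steep_bracket in the frame of drying_stand between 0.032 and 0.042 m and angle between the x axis of steep_bracket and the x axis of drying_stand, either way round below 0.25 rad and angle between steep_bracket's own z axis and vertical below 0.12 rad and linear speed of steep_bracket below 0.02 m/s and distance of shallow_bracket from where it was at the start of the episode below 0.015 m); the robot touches nothing.
It fails at once if the shallow bracket is taken out or shifted by more than 15 mm (distance of shallow_bracket from where it was at the start of the episode above 0.015 m).
It fails at once if the steep bracket is dropped (falls free of the fingers faster than 0.5 m/s) (contact force between the fingers and steep_bracket below 0.05 N and linear speed of steep_bracket above 0.5 m/s).
It also fails if it takes over 45 s, if anything falls off the work surface, if the arm or the gripper's body presses on something with over 40 N, if the wrist force passes 120 N, or if a joint passes its speed limit or range.

## Working session

There is one attempt and no reset: what is moved stays moved. The work goes in short steps, Python scripts to look and compute and a shell command to move; the robot and the scene stay as the last step left them, time stands still between calls to the robot, and variables do not carry over. Pictures are saved under pics/ and viewed, and the job is handed in when it is done.

```bash
mkdir -p pics; python3 - <<'E'
from plant import *
import cv2
s=state();print(s)
for n in("scene","top"):
    i=camera_info(n);print(n,i);cv2.imwrite(f"pics/{n}0.png",grab_frame(n))
E
```

```text
{'time': 0.0, 'joint_pos': array([-1.32597747e+00,  5.33708012e-02,  1.61430994e+00, -1.42023270e-06,
        1.47595277e+00, -1.19025301e-01]), 'joint_vel': array([-0.00103275,  0.00065957, -0.00088475, -0.00040505, -0.00091261,
        0.00099587]), 'joint_efforts': array([-1.41166747e-03, -3.93681335e+01, -3.70180249e+01, -1.71254096e-04,
        7.00518911e-03,  1.10445157e-05]), 'tool_pos': array([ 0.22225298, -0.58348761,  0.23004483]), 'tool_rot': array([-6.74240195e-04,  8.23367497e-01, -5.67507642e-01, -7.65944431e-04]), 'contact_force': array([-0.93240294, -0.18951859, -0.038757  ]), 'ft_torque': array([0.04707741, 0.02276219, 0.03674738]), 'gripper_width': 0.9996604374919855}
scene {'vertical_fov': 55.456068705079815, 'cx': 279.31824678838757, 'cy': 209.34044876249297, 'origin': array([ 1.00297283, -0.35861875,  0.80205676]), 'rotation': array([-0.32416847,  0.82414331,  0.43495219, -0.16284719])}
top {'vertical_fov': 54.77959011489837, 'cx': 275.4277929817974, 'cy': 211.5857469819583, 'origin': array([0.31383885, 0.03791361, 0.88313315]), 'rotation': array([-0.05901172,  0.70587949, -0.70219069,  0.0719722 ])}
```

View pics/scene0.png

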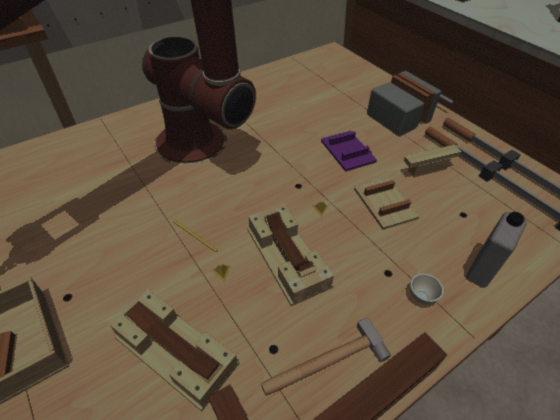

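View pics/top0.png

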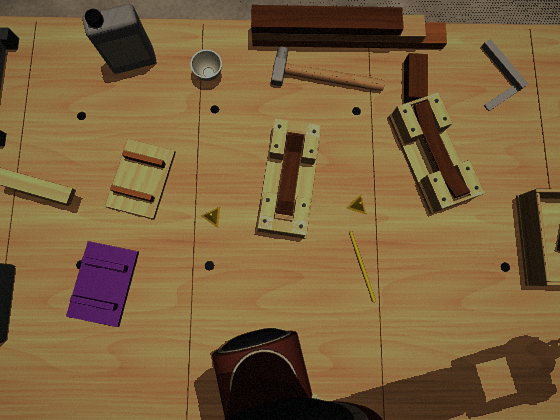

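Top view: there is a bracket in its form at px (290,178) with upright, light end faces and a short span, and another at (437,152), longer and flatter. The natural stand is at (140,178) and the purple decoy at (103,285). I'll enlarge to confirm.

```bash
python3 - <<'E'
import cv2,numpy as np
a=cv2.imread("pics/top0.png")
c=cv2.resize(a[105:250,85:330],None,fx=3.2,fy=3.2,interpolation=cv2.INTER_CUBIC)
cv2.imwrite("pics/topcrop.png",c)
b=cv2.imread("pics/scene0.png")
cv2.imwrite("pics/scenecrop.png",cv2.resize(b[190:410,100:340],None,fx=2.7,fy=2.7,interpolation=cv2.INTER_CUBIC))
E
```

```text
(no output)
```

View pics/topcrop.png

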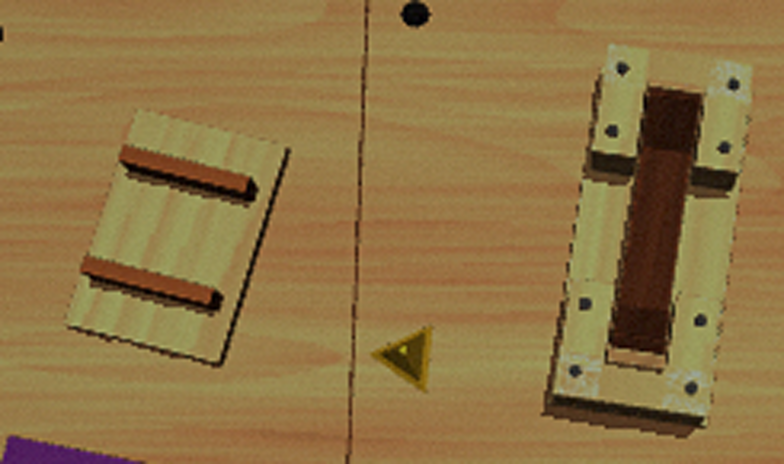

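View pics/scenecrop.png

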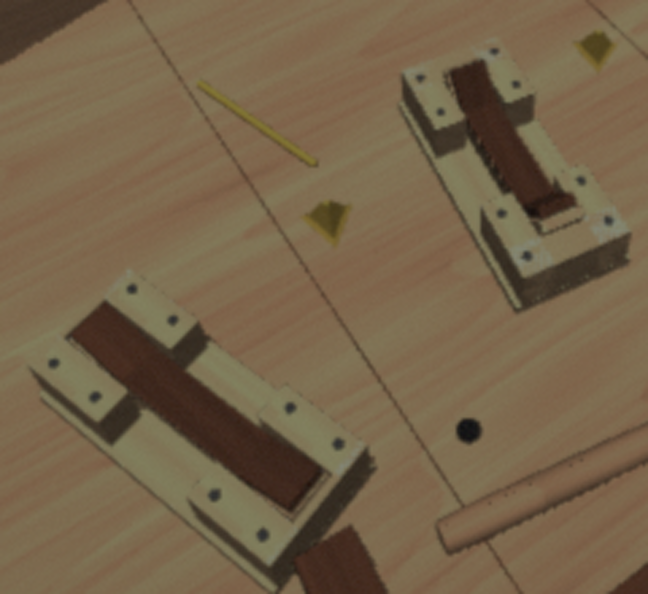

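The crop confirms it. The bracket at top (290,178) / scene (290,253) has its ends standing up sharply, so it is the steep one. The one at scene (175,340) is nearly flat. The stand with walnut bearers at top (140,178) is the target. Now I'll measure them.

```bash
cat > h.py <<'E'
import numpy as np,cv2
from scipy.spatial.transform import Rotation as R
def bp(info,uv,z,shape=(420,560)):
    f=shape[0]/2/np.tan(np.radians(info["vertical_fov"])/2)
    uv=np.atleast_2d(uv).astype(float)
    d=np.c_[(uv[:,0]-info["cx"])/f,(uv[:,1]-info["cy"])/f,np.ones(len(uv))]
    q=np.asarray(info["rotation"]);m=R.from_quat(q[[1,2,3,0]]).as_matrix()
    d=d@m.T;o=np.asarray(info["origin"])
    return o+d*((z-o[2])/d[:,2])[:,None]
def proj(info,P):
    f=210/np.tan(np.radians(info["vertical_fov"])/2)
    q=np.asarray(info["rotation"]);m=R.from_quat(q[[1,2,3,0]]).as_matrix()
    c=(np.atleast_2d(P)-np.asarray(info["origin"]))@m
    return np.c_[info["cx"]+f*c[:,0]/c[:,2],info["cy"]+f*c[:,1]/c[:,2]]
E
python3 - <<'E'
from plant import *
from h import *
np.set_printoptions(precision=4,suppress=True)
i=camera_info("top");s=camera_info("scene")
C=lambda p:np.array([85,105])+np.array(p)/3.2
S=lambda p:np.array([100,190])+np.array(p)/2.7
def rep(n,P):
    print(n,P[:,:2].tolist(),'mean',P.mean(0)[:2])
b=bp(i,C([(137,110),(289,150),(220,362),(66,324)]),.012);rep('stand board',b)
print(np.linalg.norm(np.diff(b,axis=0),axis=1))
b=bp(i,C([(122,150),(255,186),(220,295),(84,260)]),.037);rep('bearers',b);print(np.linalg.norm(np.diff(b,axis=0),axis=1))
for z in(.055,.067):
    h=bp(i,C([(622,68),(612,131),(733,84),(724,147),(585,303),(575,371),(700,320),(691,387)]),z);rep('screws top%g'%z,h)
    a=h[[0,1,2,3]].mean(0)-h[4:].mean(0);print(np.arctan2(a[1],a[0]))
    h=bp(s,S([(420,78),(440,112),(494,51),(516,84),(502,213),(527,256),(581,181),(608,220)]),z);rep('screws scene%g'%z,h)
    a=h[[0,1,2,3]].mean(0)-h[4:].mean(0);print(np.arctan2(a[1],a[0]))
E
```

```text
stand board [[0.6401222074727728, 0.3544429765015498], [0.6118061915621841, 0.24678755775115518], [0.46110462707959154, 0.28598094832336957], [0.4865993296079508, 0.39161966841289664]] mean [0.5499 0.3197]
[0.1113 0.1557 0.1087]
bearers [[0.6021340624896627, 0.35345140894941607], [0.5775925442219622, 0.2624109479589939], [0.5020240561155429, 0.2815064072664624], [0.5252150750128128, 0.3730520998086584]] mean [0.5517 0.3176]
[0.0943 0.0779 0.0944]
screws top0.055 [[0.6573590920187273, 0.015051184273480525], [0.612559416814145, 0.021678948829962668], [0.646744784181875, -0.06004487945250908], [0.602084683865922, -0.053375916727992814], [0.4944978935167584, 0.03894852309491599], [0.44946381171791594, 0.04510040000490789], [0.48371665272983005, -0.03616670301105894], [0.4394812843841123, -0.029926033192673146]] mean [ 0.5482 -0.0073]
-0.1442467425065611
screws scene0.055 [[0.4384120882761625, -0.027680371976013418], [0.4824975765317405, -0.034474253189139714], [0.44878060735249015, 0.04808296065069351], [0.49365988560907614, 0.04124732721151342], [0.6015840480936397, -0.05086845556393893
[... 303 characters left out ...]
.058625419461420816], [0.5979078796482007, -0.052053092831171474], [0.49188006745554075, 0.03893352675815436], [0.4474985485744575, 0.04499626036632407], [0.48125505141360464, -0.035093247909312106], [0.4376606722894453, -0.02894300803959604]] mean [ 0.5448 -0.0067]
-0.14424674250656105
screws scene0.067 [[0.44748064808042076, -0.03299624726146144], [0.49085798952923543, -0.03968099811271636], [0.4576826172564229, 0.041550096188255725], [0.5018409980284898, 0.034824263778477804], [0.6080315707523372, -0.05581185981645759], [0.6521519421876623, -0.06288266129224934], [0.6190152769235514, 0.017231872056575614], [0.6618079695292465, 0.01144866412462675]] mean [ 0.5549 -0.0108]
2.996903185740193
```

Heights agree: the screw heads at z=0.055 give the same centre from both cameras within 2 mm.
- **Steep form:** (0.548,-0.006), yaw -0.144.
- **Stand:** (0.551,0.318), yaw about -0.255.

First I turn the tool 0.51 rad about z, then travel at height.

```bash
python3 -m inch '0 0 0 0 0 0.102 0;0 0 0 0 0 0.102 0;0 0 0 0 0 0.102 0;0 0 0 0 0 0.102 0;0 0 0 0 0 0.102 0'
python3 -m inch '-0.02 -0.008 0 0 0 0 0;-0.03 -0.012 0 0 0 0 0;-0.03 -0.012 0 0 0 0 0;-0.03 -0.012 0 0 0 0 0;-0.03 -0.012 0 0 0 0 0;-0.03 -0.012 0 0 0 0 0;-0.03 -0.012 0 0 0 0 0;-0.03 -0.012 0 0 0 0 0;-0.03 -0.012 0 0 0 0 0;-0.03 -0.012 0 0 0 0 0'
```

```text
time: 0.52
tool_pos: [0.2223, -0.5837, 0.2306]
tool_rot: [0.0, -0.652, 0.759, 0.001]
contact_force: [-0.0, 0.1, 0.1]
gripper_width: 1.003
time: 1.35
tool_pos: [0.3797, -0.3124, 0.2308]
tool_rot: [0.0, -0.653, 0.757, 0.0]
contact_force: [0.7, 0.7, 0.4]
gripper_width: 0.997
```

```bash
python3 -m inch '-0.035 -0.013 0 0 0 0 0;-0.035 -0.013 0 0 0 0 0;-0.035 -0.013 0 0 0 0 0;-0.035 -0.013 0 0 0 0 0;-0.035 -0.013 0 0 0 0 0;-0.035 -0.013 0 0 0 0 0;-0.035 -0.013 0 0 0 0 0;-0.035 -0.013 0 0 0 0 0;-0.029 -0.011 0 0 0 0 0;-0.02 -0.008 0 0 0 0 0'
python3 -m inch '0 0 0 0 0 0 0;0 0 0 0 0 0 0;0 0 0 0 0 0 0'
python3 - <<'E'
from plant import *
from h import *
np.set_printoptions(precision=4,suppress=True)
s=state();print(s["tool_pos"],s["tool_rot"],s["joint_pos"])
i=camera_info("wrist");print(i);im=grab_frame("wrist")
cv2.imwrite("pics/w1raw.png",im)
cv2.imwrite("pics/w1.png",cv2.resize(im,(800,600)))
E
```

```text
time: 2.18
tool_pos: [0.5495, -0.0037, 0.2308]
tool_rot: [0.0, -0.654, 0.756, 0.0]
contact_force: [1.0, -0.3, -0.2]
gripper_width: 1.003
time: 2.43
tool_pos: [0.5485, -0.0069, 0.2308]
tool_rot: [-0.001, -0.654, 0.757, 0.0]
contact_force: [0.3, -0.1, 0.3]
gripper_width: 1.0
[ 0.5485 -0.0069  0.2308] [-0.0005 -0.6535  0.7569  0.0003] [-0.148  -0.129   1.7905 -0.0005  1.4811  1.5692]
{'vertical_fov': 69.29790545221098, 'cx': 279.6608879107485, 'cy': 214.54110152381858, 'origin': array([ 0.6217, -0.0179,  0.3745]), 'rotation': array([-0.0958, -0.6464,  0.7488,  0.1112])}
```

View pics/w1.png

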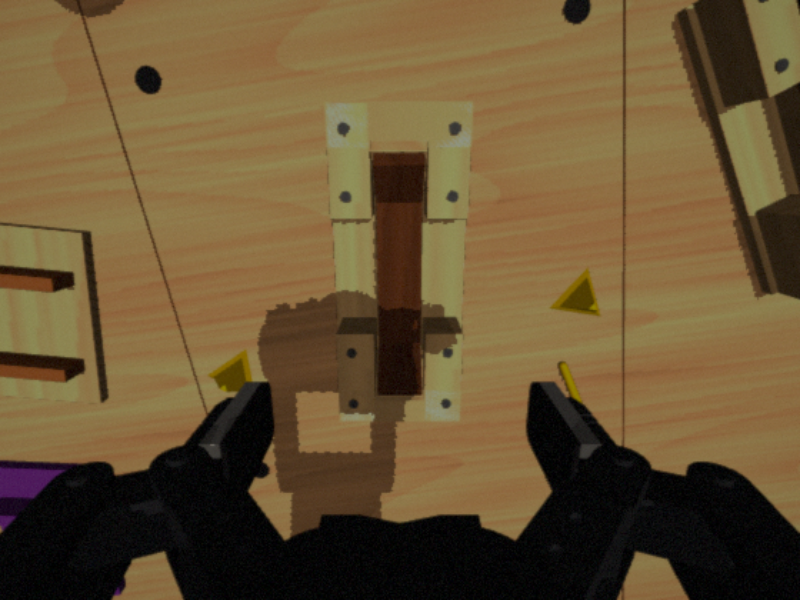

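The wrist view shows the tool aligned with the steep form. The strip edges are at about columns 376/421 (800-px scale), and the eight screws are visible. I'll re-measure from this.

```bash
python3 - <<'E'
from plant import *
from h import *
np.set_printoptions(precision=4,suppress=True)
i=camera_info("wrist")
h=bp(i,np.array([(344,129),(455,129),(346,197),(453,197),(351,353),(448,353),(353,404),(446,404)])*.7,.055)
a=h[:4].mean(0)-h[4:].mean(0);print(h[:,:2].tolist(),h.mean(0),np.arctan2(a[1],a[0]))
m=bp(i,np.array([(375.5,230),(423,230),(377.5,300),(420.5,300)])*.7,.047);print(m.tolist(),np.linalg.norm(m[0]-m[1]))
t=bp(i,np.array([(372,152),(425,152),(378,394),(421,394)])*.7,.078);print(t.tolist(),t.mean(0))
E
```

```text
[[0.657000692856113, 0.01499078976779514], [0.6458373684619421, -0.060182723866880034], [0.6123311482966364, 0.02187144372531914], [0.601099929967926, -0.05378883395402402], [0.493246707312089, 0.03988319868000886], [0.4819309045904021, -0.03642638932055771], [0.44823552283490925, 0.04638607960688369], [0.4369763035173406, -0.02957184187568121]] [ 0.5471 -0.0071  0.055 ] -0.14739613281716174
[[0.5852555432382088, 0.005396950424348429, 0.04699999999999993], [0.5800342342215266, -0.029784065626636345, 0.046999999999999986], [0.531223905753607, 0.012715163870701485, 0.046999999999999986], [0.5262695872999695, -0.020682247513063707, 0.046999999999999986]] 0.03556635992377257
[[0.6382423940058033, -0.002730002450040519, 0.07800000000000001], [0.6332246082314831, -0.0365239716088165, 0.07800000000000001], [0.4663172418113817, 0.021406556143508153, 0.07800000000000001], [0.46152146818687856, -0.010944532614838385, 0.07800000000000001]] [ 0.5498 -0.0072  0.078 ]
```

All three cameras agree on the centre (0.548,-0.007), and the strip width measures 34 mm as it should. Descending.

```bash
python3 -m inch '0 0 0.02 0 0 0 0;0 0 0.03 0 0 0 0;0 0 0.03 0 0 0 0;0 0 0.03 0 0 0 0;0 0 0.03 0 0 0 0;0 0 0.02 0 0 0 0;0 0 0.015 0 0 0 0;0 0 0.01 0 0 0 0;0 0 0 0 0 0 0'
python3 -m inch '0 0 0.01 0 0 0 0;0 0 0.008 0 0 0 0;0 0 0.005 0 0 0 0;0 0 0 0 0 0 0;0 0 0 0 0 0 0'

```

```text
time: 3.23
tool_pos: [0.5468, -0.0072, 0.0438]
tool_rot: [-0.002, -0.653, 0.757, 0.002]
contact_force: [-0.8, 0.2, 0.1]
gripper_width: 0.999
time: 3.65
tool_pos: [0.5491, -0.0065, 0.0233]
tool_rot: [-0.0, -0.654, 0.757, 0.0]
contact_force: [0.3, 0.2, 0.1]
gripper_width: 1.002
```

```bash
python3 -m inch '0 0 0 0 0 0 0.3;0 0 0 0 0 0 0.45;0 0 0 0 0 0 0.6;0 0 0 0 0 0 0.8;0 0 0 0 0 0 1;0 0 0 0 0 0 1;0 0 0 0 0 0 1;0 0 0 0 0 0 1'
python3 -m inch '0 0 0 0 0 0 1;0 0 0 0 0 0 1;0 0 0 0 0 0 1;0 0 0 0 0 0 1'
python3 - <<'E'
from plant import *
import cv2
print(state()["tool_pos"],state()["ft_torque"])
cv2.imwrite("pics/w2.png",grab_frame("wrist"))
E
```

```text
time: 4.32
tool_pos: [0.5496, -0.0066, 0.0239]
tool_rot: [0.0, -0.654, 0.757, -0.0]
contact_force: [1.0, -0.2, 3.7]
gripper_width: 0.385
time: 4.65
tool_pos: [0.5496, -0.0066, 0.0239]
tool_rot: [0.0, -0.654, 0.757, -0.0]
contact_force: [0.8, 0.7, 5.0]
gripper_width: 0.388
[ 0.54956582 -0.00656466  0.02387821] [-0.07823205  0.00791238 -0.0064152 ]
```

View pics/w2.png

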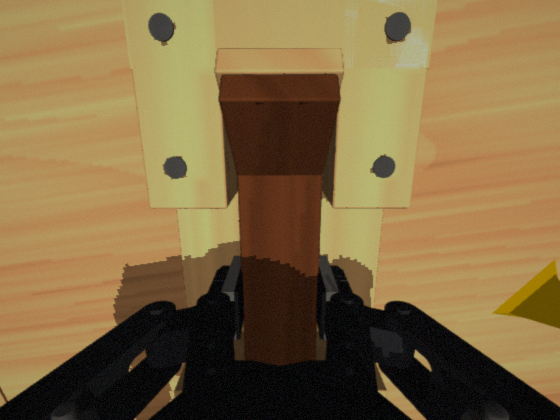

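Opening 0.388×85 = 33 mm, so the strip is held, and the picture shows the pads on both edges at about (240,290) and (325,290). Lifting straight up.

```bash
python3 -m inch '0 0 -0.004 0 0 0 1;0 0 -0.006 0 0 0 1;0 0 -0.01 0 0 0 1;0 0 -0.012 0 0 0 1;0 0 -0.015 0 0 0 1;0 0 -0.02 0 0 0 1;0 0 -0.02 0 0 0 1;0 0 -0.02 0 0 0 1;0 0 -0.01 0 0 0 1;0 0 0 0 0 0 1'
python3 - <<'E'
from plant import *
import cv2
print(state()["tool_pos"],state()["ft_torque"])
cv2.imwrite("pics/s3.png",grab_frame("scene"))
cv2.imwrite("pics/w3.png",grab_frame("wrist"))
E
```

```text
time: 5.53
tool_pos: [0.5512, -0.0068, 0.1445]
tool_rot: [0.002, -0.654, 0.757, -0.003]
contact_force: [1.0, 0.4, -0.6]
gripper_width: 0.383
[ 0.55116129 -0.00679193  0.14445224] [-0.00444504 -0.04279623  0.00682453]
```

View pics/s3.png

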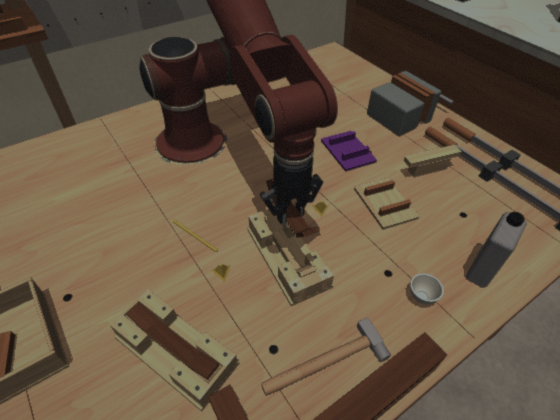

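View pics/w3.png

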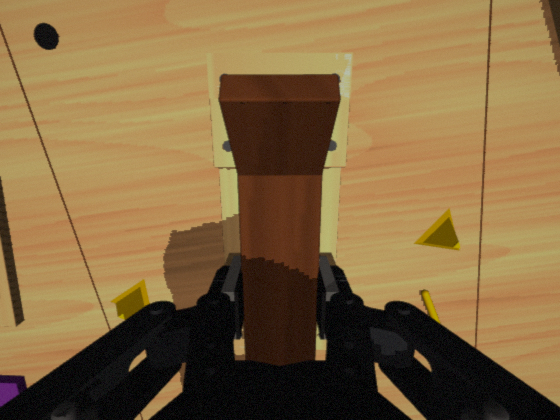

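It is lifted and clear of the form. The bracket sits at the same place in the wrist picture as before the lift, so it has not slipped. Next: turn 0.109 rad to the stand's yaw and travel.

```bash
python3 -m inch '0 0 0 0 0 0.055 1;0 0 0 0 0 0.054 1;0 0 0 0 0 0 1'
python3 -m inch '-0.015 0.004 0 0 0 0 1;-0.025 0.0065 0 0 0 0 1;-0.035 0.0091 0 0 0 0 1;-0.04 0.0104 0 0 0 0 1;-0.04 0.0104 0 0 0 0 1;-0.04 0.0104 0 0 0 0 1;-0.04 0.0104 0 0 0 0 1;-0.035 0.009 0 0 0 0 1;-0.027 0.007 0 0 0 0 1;-0.018 0.0048 0 0 0 0 1'
python3 -m inch '0 0 0 0 0 0 1;0 0 0 0 0 0 1;0 0 0 0 0 0 1;0 0 0 0 0 0 1'
python3 - <<'E'
from plant import *
from h import *
np.set_printoptions(precision=4,suppress=True)
s=state();print(s["tool_pos"],s["tool_rot"],s["joint_pos"])
i=camera_info("wrist");im=grab_frame("wrist");print(i)
cv2.imwrite("pics/w4.png",cv2.resize(im,(800,600)))
cv2.imwrite("pics/t4.png",grab_frame("top"))
E
```

```text
time: 5.88
tool_pos: [0.5477, -0.0063, 0.1382]
tool_rot: [-0.001, -0.611, 0.792, 0.001]
contact_force: [-0.0, -0.4, -0.6]
gripper_width: 0.385
time: 6.72
tool_pos: [0.5478, 0.3216, 0.1385]
tool_rot: [-0.001, -0.613, 0.79, 0.001]
contact_force: [0.8, 0.0, -1.1]
gripper_width: 0.386
time: 7.05
tool_pos: [0.549, 0.3178, 0.1395]
tool_rot: [-0.001, -0.611, 0.792, 0.0]
contact_force: [-0.6, -0.6, -1.2]
gripper_width: 0.389
[0.549  0.3178 0.1395] [-0.0007 -0.6111  0.7916  0.    ] [ 0.4077  0.1458  1.6701 -0.0003  1.3271  2.2344]
{'vertical_fov': 69.29790545221098, 'cx': 279.6608879107485, 'cy': 214.54110152381858, 'origin': array([0.6205, 0.299 , 0.2832]), 'rotation': array([-0.0897, -0.6044,  0.7831,  0.1161])}
```

View pics/w4.png

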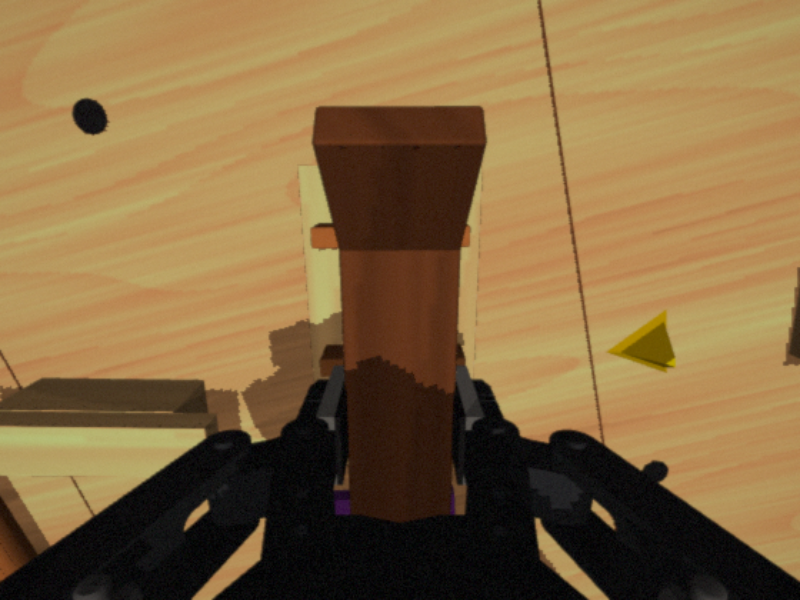

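View pics/t4.png

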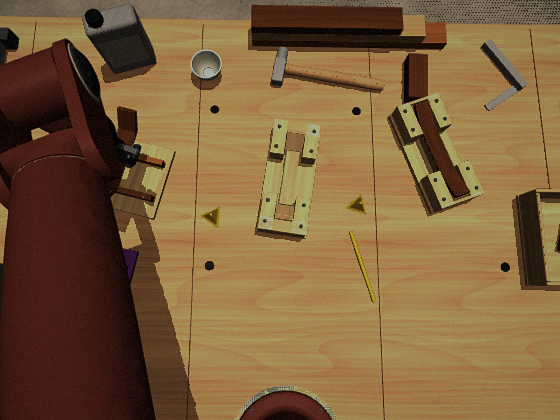

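The wrist view shows the bracket above the natural stand. The far bearer spans about (312,226) to (470,226) and the board's far corners are at (300,166)/(482,166). I'll check the stand pose from these.

```bash
python3 - <<'E'
from plant import *
from h import *
np.set_printoptions(precision=4,suppress=True)
i=camera_info("wrist")
c=bp(i,np.array([(300,166),(482,166)])*.7,.012);b=bp(i,np.array([(312,226),(470,227)])*.7,.037);b2=bp(i,np.array([(311,248),(470,247)])*.7,.037)
for n,p,off in(("board",c,.08),("bearer far edge",b,.046),("bearer near",b2,.034)):
    d=p[0]-p[1];yaw=np.arctan2(d[1],d[0])-np.pi/2
    m=p.mean(0);print(n,np.linalg.norm(d),yaw,m-off*np.array([np.cos(yaw),np.sin(yaw),0]))
E
```

```text
board 0.10844012550155893 -0.2567008514936786 [0.5497 0.3229 0.012 ]
bearer far edge 0.08889492688527065 -0.26290687588155137 [0.5508 0.3226 0.037 ]
bearer near 0.09072250395036517 -0.2503113677576967 [0.5509 0.3224 0.037 ]
```

Stand at about (0.550,0.321), yaw -0.257. The top and wrist cameras differ by 3 mm, so I'll shift 2.5 mm toward it and go down.

```bash
python3 -m inch '-0.0025 0 0.01 0 0 0 1;0 0 0.02 0 0 0 1;0 0 0.02 0 0 0 1;0 0 0.02 0 0 0 1;0 0 0.015 0 0 0 1;0 0 0.01 0 0 0 1;0 0 0.005 0 0 0 1;0 0 0 0 0 0 1;0 0 0 0 0 0 1'
```

```text
time: 7.9
tool_pos: [0.5503, 0.3216, 0.0409]
tool_rot: [0.0, -0.611, 0.791, -0.0]
contact_force: [-0.8, -0.1, -1.2]
gripper_width: 0.381
```

```bash
python3 -m inch '0 0 0.004 0 0 0 1;0 0 0.003 0 0 0 1;0 0 0.003 0 0 0 1;0 0 0.002 0 0 0 1;0 0 0.001 0 0 0 1;0 0 0 0 0 0 1;0 0 0 0 0 0 1'
python3 -m inch '0 0 0.001 0 0 0 1;0 0 0.001 0 0 0 1;0 0 0 0 0 0 1;0 0 0 0 0 0 1'
```

```text
time: 8.48
tool_pos: [0.5498, 0.3214, 0.0273]
tool_rot: [-0.0, -0.611, 0.791, 0.0]
contact_force: [-1.0, -0.5, -0.8]
gripper_width: 0.388
time: 8.82
tool_pos: [0.5498, 0.3214, 0.0253]
tool_rot: [-0.0, -0.611, 0.791, 0.0]
contact_force: [0.3, 0.1, -1.6]
gripper_width: 0.389
```

```bash
python3 -m inch '0 0 0.001 0 0 0 1;0 0 0 0 0 0 1;0 0 0 0 0 0 1'
python3 -m inch '0 0 0.0005 0 0 0 1;0 0 0 0 0 0 1;0 0 0 0 0 0 1'
```

```text
time: 9.07
tool_pos: [0.5498, 0.3214, 0.0242]
tool_rot: [-0.0, -0.611, 0.791, 0.0]
contact_force: [0.0, 0.1, -1.5]
gripper_width: 0.385
time: 9.32
tool_pos: [0.5499, 0.3215, 0.0239]
tool_rot: [0.0, -0.611, 0.791, -0.0]
contact_force: [-0.1, 0.1, -0.1]
gripper_width: 0.381
```

```bash
python3 -m inch '0 0 0.0005 0 0 0 1;0 0 0 0 0 0 1;0 0 0 0 0 0 1'
python3 - <<'E'
from plant import *
import cv2
cv2.imwrite("pics/s5.png",cv2.resize(grab_frame("scene")[130:270,300:490],None,fx=4,fy=4,interpolation=cv2.INTER_CUBIC))
E
```

```text
time: 9.57
tool_pos: [0.5499, 0.3215, 0.0239]
tool_rot: [-0.0, -0.611, 0.791, -0.0]
contact_force: [-2.9, -1.0, 3.9]
gripper_width: 0.383
```

View pics/s5.png

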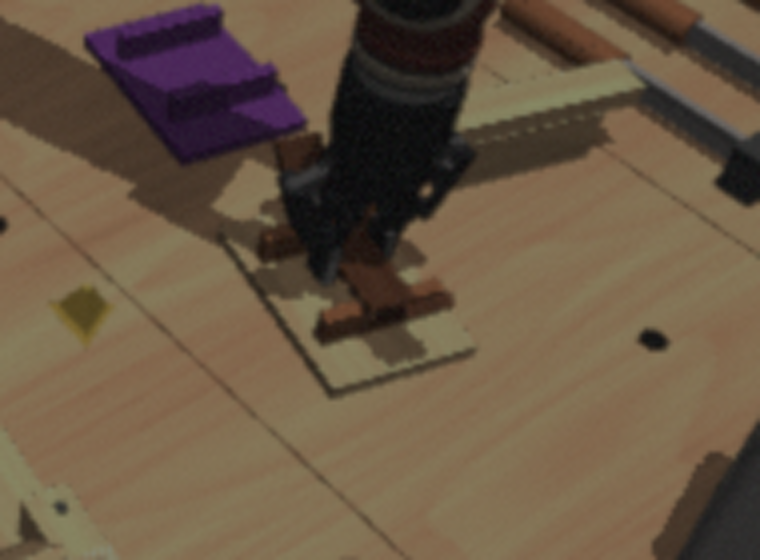

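The bracket lies across both bearers and the contact force is now 4 N upward. The image shows it middle over middle. I'll release slowly to a partial opening, then retreat upward.

```bash
python3 -m inch '0 0 0 0 0 0 0.58;0 0 0 0 0 0 0.54;0 0 0 0 0 0 0.5;0 0 0 0 0 0 0.45;0 0 0 0 0 0 0.4;0 0 0 0 0 0 0.3;0 0 0 0 0 0 0.25;0 0 0 0 0 0 0.25;0 0 0 0 0 0 0.25;0 0 0 0 0 0 0.25'
python3 -m inch '0 0 -0.005 0 0 0 0.25;0 0 -0.01 0 0 0 0.25;0 0 -0.02 0 0 0 0.25;0 0 -0.03 0 0 0 0.25;0 0 -0.03 0 0 0 0.25;0 0 -0.03 0 0 0 0.25;0 0 -0.03 0 0 0 0.25;0 0 -0.02 0 0 0 0.25;0 0 0 0 0 0 0.25;0 0 0 0 0 0 0.25'
python3 - <<'E'
from plant import *
from h import *
i=camera_info("wrist");print(i["origin"],i["rotation"])
cv2.imwrite("pics/w6.png",cv2.resize(grab_frame("wrist"),(800,600)))
cv2.imwrite("pics/s6.png",cv2.resize(grab_frame("scene")[130:270,300:490],None,fx=4,fy=4,interpolation=cv2.INTER_CUBIC))
E
```

```text
time: 10.45
tool_pos: [0.5498, 0.3214, 0.0233]
tool_rot: [0.0, -0.611, 0.791, 0.0]
contact_force: [0.6, 0.3, -0.1]
gripper_width: 0.75
time: 11.28
tool_pos: [0.5508, 0.3219, 0.2012]
tool_rot: [0.002, -0.611, 0.791, -0.001]
contact_force: [-0.5, 0.6, -0.4]
gripper_width: 0.748
[0.62159814 0.30269788 0.34527556] [-0.08676413 -0.60509904  0.78294538  0.11542823]
```

View pics/w6.png

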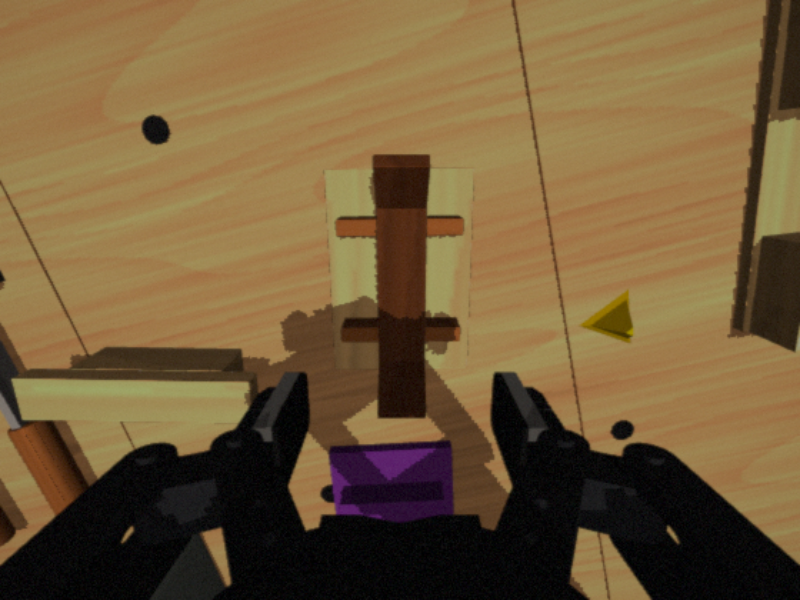

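View pics/s6.png

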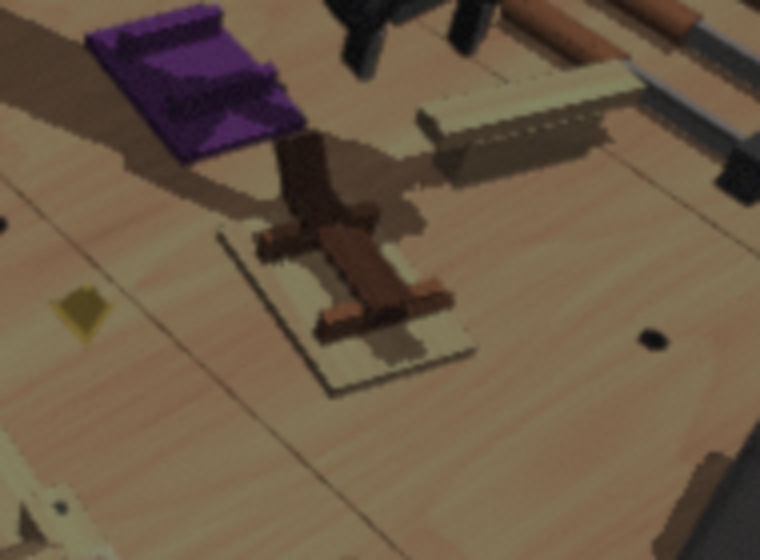

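Bracket lies square across both bearers; in the wrist view the tips are at rows 155 and 417 and the bearers at rows 226 and 330. A numeric check of centring:

```bash
python3 - <<'E'
from plant import *
from h import *
np.set_printoptions(precision=4,suppress=True)
i=camera_info("wrist")
t=bp(i,np.array([(373,155),(429,155),(378,417),(426,417)])*.7,.078)
b=bp(i,np.array([(336,217),(463,217),(342,340),(460,340)])*.7,.037)
for n,p in(("bracket",t),("bearers",b)):
    d=p[:2].mean(0)-p[2:].mean(0);print(n,p.mean(0)[:2],np.linalg.norm(d),np.arctan2(d[1],d[0]))
s=state();print(s["time"],s["joint_vel"],s["contact_force"])
im=grab_frame("top");a=cv2.imread("pics/top0.png");print(cv2.absdiff(im,a)[90:215,390:485].mean(), cv2.absdiff(im,a)[90:215,390:485].max())
cv2.imwrite("pics/t7.png",im)
E
```

```text
bracket [0.5486 0.3197] 0.1698159085858483 -0.2504368887127333
bearers [0.5497 0.3202] 0.0906337979951975 -0.24308170749062333
11.3833 [ 0.0004  0.0178  0.022   0.0002  0.0007 -0.0002] [-0.2914 -0.0959  0.0766]
7.833319298245614 24
```

View pics/t7.png

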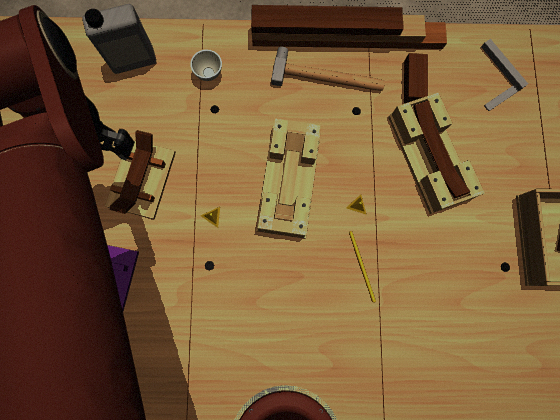

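```bash
python3 -m inch '0 0 0 0 0 0 0.25;0 0 0 0 0 0 0.25'; python3 -c "
from plant import *
job_done()"
```

```text
time: 11.6
tool_pos: [0.549, 0.3211, 0.1964]
tool_rot: [-0.001, -0.611, 0.791, 0.0]
contact_force: [0.3, 0.2, 0.0]
gripper_width: 0.749
the job is handed in; nothing more can be done
```

I lifted the steep bracket straight out of its form and set it belly down across both bearers of the natural-wood drying stand. I let go, moved the gripper about 17 cm up, and handed the job in at 11.6 s.

- **Placement:** The last wrist picture puts the bracket's middle about 1 mm from the stand's middle, and its length within about 0.01 rad of square. The gripper was clear, with force near 0.
- **Shallow bracket:** In the top view it looks unmoved in its form. I judged that by eye and by a picture difference (no change above 24 of 255 there), and did not re-measure its position.
- **Disagreements:** The top and wrist cameras differed by about 3 mm on where the stand is; I followed the wrist. The bracket's span measured 170 mm in the wrist picture instead of 178 mm. I put that down to which edges of the end faces I picked.

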